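# Get the small pot out from behind the tall ware on the kiln shelf

### The job

The next kiln load is laid out on the kiln shelf, but the small round pot hemmed in by the three tall pieces in front of the rear prop still has to be glazed. First stand all three tall pieces on the empty wooden ware board, then lift the small pot out and stand it in the middle of the banding wheel, and after that put each tall piece back in the middle of the same disc it stood on at the start. The ware is fragile: keep every piece upright, do not knock any over or let one drop, and leave everything standing free.

Things in the scene. Friction and masses are not known exactly. Their poses are not given: they have to be found in the camera images.
- bottle_vase_mid (a point): Bottle-shaped vase of red-brown fired clay, 140 mm tall, 0.3 kg: round belly up to 62 mm wide below 70 mm, then narrowing to a neck 31 mm across from 100 to 133 mm above its foot, lip 37 mm across on top. Foot 52 mm across. Origin: on its axis half-way up (70 mm above its foot); z up. It stands on disc a, b or c.
- square_vase_mid (a point): Square upright vase of the same red-brown clay, 50 x 50 mm, straight-sided (two raised bands of under 1 mm are only seen), 130 mm tall, open at the top with 6 mm walls, 0.3 kg. Origin: on its axis half-way up (65 mm above its foot); x and y square to its sides, z up. It stands on disc a, b or c.
- tumbler_mid (a point): Round tumbler of the same red-brown clay, 52 mm across (foot 50 mm), 125 mm tall, straight-sided, open at the top with 5 mm walls, 0.26 kg. Origin: on its axis half-way up (62.5 mm above its foot); z up. It stands on disc a, b or c.
- small_pot_mid (a point): Small low round pot of the same red-brown clay, 52 mm tall, widest (56 mm) 28 mm above its foot, foot 38 mm and open mouth 46 mm across, 0.13 kg. Origin: on its axis half-way up (26 mm above its foot); z up. It stands on a fourth waster disc between the three tall pieces and the rear prop.
- wheel_top (a point): Banding wheel (pottery turntable): grey metal head 200 mm across with rings marked on it, on a dark cast foot. This point: centre of the flat top of the head, 90 mm above the table; z up. The head turns freely about z with slight friction. On the left or on the right of the kiln shelf.
- ware_board: Plain plywood ware board, 340 mm long (its x) and 125 mm wide (its y), fixed on two battens, empty at the start. Origin: centre of its underside at table height; its flat top is 30 mm above. On the side of the kiln shelf opposite to the banding wheel.
- kiln_shelf: Buff fireclay slab fixed on the table, 260 (its x) by 300 (its y) by 18 mm. Origin: centre of its underside; x away from the robot. Three fixed upright props 34 mm square, tops 168 mm above the table: at x 107, y 0 (rear) and x -107, y +-125 mm (front corners). It carries the four discs and, near its rear corners, a little dish and a test tile (under 45 mm tall, no part in the job).
- disc_a: White waster disc, 72 mm across and 6 mm thick, fixed on top of the kiln shelf; one tall piece stands on its middle at the start. Origin: centre of its underside (its top face is 6 mm higher); round, so its yaw means nothing. This is the front one, nearest the robot, in front of the small pot.
- disc_b: White waster disc, 72 mm across and 6 mm thick, fixed on top of the kiln shelf; one tall piece stands on its middle at the start. Origin: centre of its underside (its top face is 6 mm higher); round, so its yaw means nothing. This is the left one (+y), beside the small pot.
- disc_c: White waster disc, 72 mm across and 6 mm thick, fixed on top of the kiln shelf; one tall piece stands on its middle at the start. Origin: centre of its underside (its top face is 6 mm higher); round, so its yaw means nothing. This is the right one (-y), beside the small pot.

How it is judged:
On the way, in this order (a step that is already met when the one before it is completed fails the run):
1. all three tall pieces stand upright on the ware board at the same time, let go (x of bottle_vase_mid in the frame of ware_board between -0.17 and 0.17 m and y of bottle_vase_mid in the frame of ware_board between -0.062 and 0.062 m and z of bottle_vase_mid in the frame of ware_board between 0.092 and 0.108 m and angle between each of bottle_vase_mid, square_vase_mid, tumbler_mid's own z axis and vertical below 0.12 rad and linear speed of each of bottle_vase, square_vase, tumbler below 0.05 m/s and contact force between each of bottle_vase, square_vase, tumbler and the fingers below 0.1 N and x of square_vase_mid in the frame of ware_board between -0.17 and 0.17 m and y of square_vase_mid in the frame of ware_board between -0.062 and 0.062 m and z of square_vase_mid in the frame of ware_board between 0.087 and 0.103 m and x of tumbler_mid in the frame of ware_board between -0.17 and 0.17 m and y of tumbler_mid in the frame of ware_board between -0.062 and 0.062 m and z of tumbler_mid in the frame of ware_board between 0.0845 and 0.1005 m), for 0.2 s.
2. the small pot stands upright in the middle of the banding wheel (within 15 mm of its centre), let go (horizontal distance between small_pot_mid and wheel_top below 0.015 m and z of small_pot_mid in the frame of wheel_top between 0.018 and 0.034 m and angle between small_pot_mid's own z axis and vertical below 0.12 rad and linear speed of small_pot below 0.03 m/s and contact force between small_pot and the fingers below 0.1 N), for 0.2 s.
At the end, for the whole second after the job is handed in: Each tall piece stands upright (within 7 degrees), at rest, within 15 mm of where it stood at the start; the small pot stands upright, at rest, on the banding wheel within 15 mm of the wheel's centre; all are let go (all of step 2 and distance of each of bottle_vase_mid, square_vase_mid, tumbler_mid from where it was at the start of the episode below 0.015 m and angle between each of bottle_vase_mid, square_vase_mid, tumbler_mid's own z axis and vertical below 0.12 rad and linear speed of each of bottle_vase, square_vase, tumbler below 0.03 m/s); the robot touches nothing.
It fails at once if a piece of ware is knocked over (leans more than 30 degrees) (angle between any of bottle_vase_mid, square_vase_mid, tumbler_mid, small_pot_mid's own z axis and vertical above 0.52 rad).
It fails at once if a piece of ware is dropped (falls faster than 0.65 m/s with no finger on it, about 2 cm) ((linear speed of bottle_vase above 0.65 m/s and contact force between bottle_vase and the fingers below 0.01 N) or (linear speed of square_vase above 0.65 m/s and contact force between square_vase and the fingers below 0.01 N) or (linear speed of tumbler above 0.65 m/s and contact force between tumbler and the fingers below 0.01 N) or (linear speed of small_pot above 0.65 m/s and contact force between small_pot and the fingers below 0.01 N)).
It also fails if it takes over 138 s, if anything falls off the work surface, if the arm or the gripper's body presses on something with over 40 N, if the wrist force passes 120 N, or if a joint passes its speed limit or range.

### The arm

A 6-joint arm with a two-finger parallel gripper is mounted at the origin on the work surface. World frame = base frame: x ahead of the robot, y to its left, z up, the work surface at z = 0. Lengths are in m, angles in rad, forces in N, time in s.
With the tool pointing down it reaches from about 0.375 to 0.975 m from the base axis. Payload 3.8 kg.
Tool frame: the origin (TCP) lies on the mounting face of the last link; the fingertips stand 166 mm ahead of it and the grasp point (between the pads) lies 147 mm ahead of it; z points along the fingers, x is the direction in which the jaws open and shut, and the axes are right-handed (so a half turn about z gives the same grasp; the last joint's range is limited). The gripper opens to 88 mm and grips with 3 to 60 N. Pads are 18 mm wide; open, the fingers measure 123 mm over their backs; the gripper's body (75 mm by 187 mm) begins 45 mm behind the grasp point.
Start: joints at [1.212, 0.264, 1.604, -0, 1.274, -0.037], TCP at [0.213, 0.64, 0.405] pointing down, gripper open.
Joint ranges: [-2.63, 2.63], [-0.94, 2.18], [0.31, 2.57], [-1.31, 4.45], [0, 2.66], [-2.55, 2.55]. Speed limits (rad/s): [2.57, 2.57, 3.14, 3.14, 3.14, 3.14].

### API

Orientations are given as a unit quaternion [w, x, y, z].
In Python, from bench import telemetry, optics, order gives the robot as it stands.
- The arm moves only by the tool drive_tool, never from a script. Its argument "series" is text: rows parted by semicolons, each of 5 numbers parted by spaces: the gripper's target within -1 to 1 (shut at 1, half-way at 0, fully open at -1), then the shift along the tool's x, y, z in mm, then the turn about the tool's z in rad. In form: fingers x y z roll; .... A call has exactly 8 rows; each row is the pose to reach, as a shift and turn from the pose measured when the call began, along the tool's axes at that moment; what a row does not reach only later rows make up. A row lasts 1/8 s, in which the tool goes at most 62.5 mm and 10.7 degrees, less where a joint would pass 70% of its speed; a pose out of reach is approached as far as the arm can. A call with a gripper value outside its range is refused whole. The fingers move at their own pace and stop on an object; the grip force is fixed at half the most. Time passes only in rows, so rows that repeat a pose let the fingers close, or fill a call up. It gives the time, the measured TCP pose, the force and the opening at its end, in the units of the state.
- telemetry.observe(): the state, without advancing time (a new reading comes with each control period).
- optics.grab_frame(name): name is "scene" or "top" or "wrist"; returns a dict with "image" (400x640x3 uint8, red, green, blue), "depth" (400x640 float32, m along the optical axis (not along the pixel's ray), 0 where there is no reading), "fov_y" (degrees; the focal length in pixels is half the picture's height over the tangent of half this angle, whatever the lens; pixels are square), "cx", "cy" (the principal point, pixels), "k1" (the pictures are not rectified: a ray, as slopes to the right and down, at radius r is drawn at 1 + k1 r^2 times it, then the intrinsics apply), "R" (3x3) and "t" (3): a world point X has camera coordinates R X + t. Camera axes: x right, y down, z forward; pixel columns grow to the right and rows downward; lengths in m; the calibration is good to about 2 mm. A picture is of the moment at which its call begins.
- order.sign_off(): hands the job in, once; it reports no verdict.
The state is a dict: "time_s": time; "joint_pos": joint angles; "joint_vel": joint speeds; "joint_efforts": joint torques, N m; "tool_pos": TCP position; "orientation": TCP orientation; "ft_force": force on the tool from outside, world axes, zero at the start; "wrist_torque": the same for the moment, N m; "width": finger opening in m.
Only numpy, scipy, OpenCV 4.12 (cv2) and the standard library are available. Lean on these libraries where they do the work, as an engineer would, in place of code of your own. Each camera call takes 0.05 s, during which the arm holds its last target.

## Working session

There is one attempt and no reset: what is moved stays moved. The work goes in short steps, Python scripts to look and compute and a tool call to move; the robot and the scene stay as the last step left them, time stands still between calls to the robot, and variables do not carry over. Pictures are saved under pics/ and viewed, and the job is handed in when it is done.

Besides the shell and the picture viewer there is one more tool, called after "Emit:" in YAML: its name, and indented under it one key for each argument. drive_tool: Moves the arm, as the interface text tells. Its arguments: {"type":"object","properties":{"series":{"type":"string"}},"required":["series"]}

```bash
ls; mkdir -p pics
python3 - <<'E'
from bench import telemetry, optics
import cv2,numpy as np
print(telemetry.observe())
for n in ["scene","top","wrist"]:
    f=optics.grab_frame(n); np.savez(f"{n}0.npz",**f)
    cv2.imwrite(f"pics/{n}0.png",f["image"][:,:,::-1])
    print(n,f["fov_y"],f["cx"],f["cy"],f["k1"],f["R"],f["t"])
E
```

```text
pics
{'time_s': 0.0, 'joint_pos': array([ 1.21209105e+00,  2.64767049e-01,  1.60532629e+00, -1.17993556e-05,
        1.27370423e+00, -3.68881178e-02]), 'joint_vel': array([ 1.44681632e-03, -8.90296485e-05, -1.68655992e-03,  5.27667759e-04,
        1.43413709e-04, -4.44830090e-04]), 'joint_efforts': array([-7.78989252e-04, -5.02107811e+01, -3.56873202e+01,  7.27737509e-02,
        2.95290502e-02, -2.10170479e-04]), 'tool_pos': array([0.21337787, 0.64004285, 0.403404  ]), 'orientation': array([ 6.1585802e-04,  8.1126015e-01,  5.8468432e-01, -9.1441786e-04]), 'ft_force': array([ 0.34920026, -0.44679168, -0.61939184]), 'wrist_torque': array([0.05411381, 0.03646222, 0.01535657]), 'width': 0.08823920595822864}
scene 53.47378391746919 324.6108830950548 191.94889618829944 -0.059380337820194994 [[ 0.11051467  0.99380906 -0.01140474]
 [ 0.83094181 -0.09868673 -0.54753688]
 [-0.54527261  0.05103419 -0.83670383]] [-0.05401439 -0.39326216  1.16015492]
top 53.54858226863677 325.98252757742057 206.26098132351098 0.023819100826661527 [[ 0.02589952 -0.99957389 -0.01346331]
 [-0.99650919 -0.02474621 -0.07973112]
 [ 0.07936398  0.01548131 -0.99672548]] [0.00868044 0.51841779 1.02366145]
wrist 63.64745673788288 321.731645483594 200.8707284056346 -0.022516020958774283 [[ 0.31604284  0.94874295 -0.00193442]
 [ 0.91478441 -0.30418876  0.2657794 ]
 [ 0.2515679  -0.08576725 -0.96403193]] [-0.67367587 -0.03728601  0.38972755]
```

View pics/scene0.png

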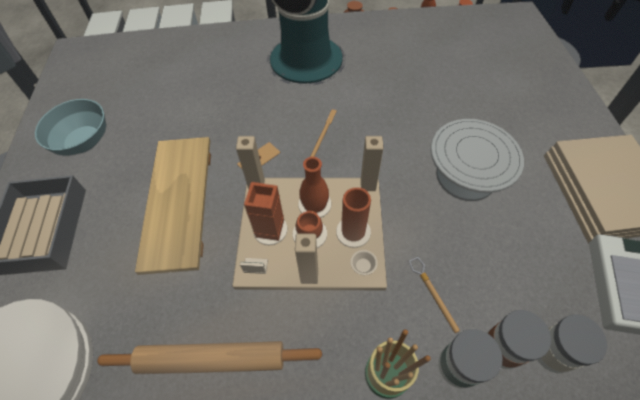

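View pics/top0.png

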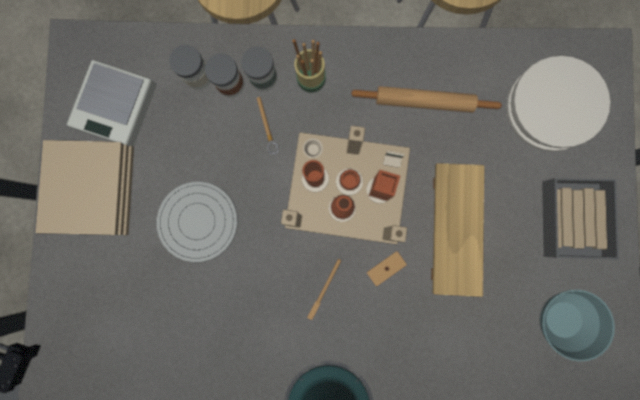

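View pics/wrist0.png

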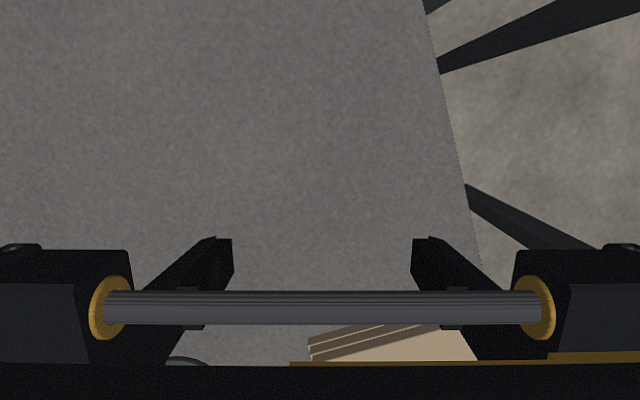

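```bash
cat > h.py <<'E'
import numpy as np,cv2
def intr(f):
    fl=200/np.tan(np.radians(float(f["fov_y"]))/2); return fl,float(f["cx"]),float(f["cy"]),float(f["k1"])
def rays(f,u,v):
    fl,cx,cy,k=intr(f); xd=(np.asarray(u,float)-cx)/fl; yd=(np.asarray(v,float)-cy)/fl
    x,y=xd.copy(),yd.copy()
    for _ in range(20):
        s=1+k*(x*x+y*y); x=xd/s;y=yd/s
    return x,y
def world(f,u,v,d):
    x,y=rays(f,u,v); P=np.stack([x*d,y*d,d*np.ones_like(x)],-1)
    return (P-f["t"])@f["R"]
def atz(f,u,v,z):
    x,y=rays(f,u,v); D=np.stack([x,y,np.ones_like(x)],-1)@f["R"]; C=-f["R"].T@f["t"]
    s=(z-C[2])/D[...,2]; return C+s[...,None]*D
def proj(f,X):
    fl,cx,cy,k=intr(f); p=np.asarray(X)@f["R"].T+f["t"]; x=p[...,0]/p[...,2];y=p[...,1]/p[...,2]
    s=1+k*(x*x+y*y); return np.stack([x*s*fl+cx,y*s*fl+cy],-1)
def cloud(f):
    v,u=np.mgrid[:400,:640]; W=world(f,u,v,f["depth"]); W[f["depth"]<=0]=np.nan; return W
E
python3 - <<'E'
import numpy as np,cv2
from h import *
f=dict(np.load("top0.npz")); im=f["image"]
cv2.imwrite("pics/tc.png",cv2.resize(im[120:255,270:420],None,fx=5,fy=4.4,interpolation=cv2.INTER_CUBIC)[:,:,::-1])
f2=dict(np.load("scene0.npz"))
cv2.imwrite("pics/sc.png",cv2.resize(f2["image"][125:295,225:395],None,fx=3.5,fy=3.5,interpolation=cv2.INTER_CUBIC)[:,:,::-1])
for n,g in [("top",f),("scene",f2)]:
    W=cloud(g); I=g["image"].astype(int)
    red=(I[...,0]>1.6*I[...,1])&(I[...,0]>60)
    print(n, "red",red.sum())
    sel=(W[...,0]>.3)&(W[...,0]<1)&(abs(W[...,1])<.5)&(W[...,2]>.02)
    # clusters of red
    nl,lab=cv2.connectedComponents((red&sel).astype(np.uint8))
    for i in range(1,nl):
        m=lab==i
        if m.sum()<30: continue
        P=W[m]; zt=np.nanmax(P[:,2]); T=P[P[:,2]>zt-.01]
        print(i,m.sum(),"ztop",zt.round(4),"xy mid",((T.max(0)+T.min(0))/2).round(4),"ext",(np.ptp(T,axis=0)).round(4))
    # wheel
    for nm,z,lo,hi in [("wheel",.09,.15,.6),("board",.03,-.6,-.12)]:
        m=(abs(W[...,2]-z)<.008)&(W[...,0]>.35)&(W[...,0]<.9)&(W[...,1]>lo)&(W[...,1]<hi)
        P=W[m][:,:2].astype(np.float32)
        print(nm,len(P),P.min(0),P.max(0),cv2.minAreaRect(P), cv2.minEnclosingCircle(P), np.median(W[m][:,2]))
E
```

```text
top red 1068
4 161 ztop 0.1517 xy mid [0.578  0.0496 0.1473] ext [0.024  0.037  0.0089]
5 239 ztop 0.0796 xy mid [ 0.5833 -0.0363  0.0747] ext [0.0432 0.0429 0.0098]
6 440 ztop 0.1568 xy mid [ 0.5649 -0.1173  0.1518] ext [0.0557 0.0542 0.0099]
9 187 ztop 0.1665 xy mid [ 0.5153 -0.0189  0.163 ] ext [0.0323 0.0322 0.007 ]
wheel 5295 [0.37003568 0.16535144] [0.8901306  0.43655202] ((0.6283836364746094, 0.304359495639801), (0.24020157754421234, 0.5230968594551086), 85.53260803222656) ((0.6299278140068054, 0.2755458354949951), 0.2730547785758972) 0.08895834933813632
board 7072 [ 0.3500094  -0.59999835] [ 0.87257737 -0.1206141 ] ((0.6055765151977539, -0.35561633110046387), (0.5115148425102234, 0.48114046454429626), 4.682234287261963) ((0.6241288185119629, -0.35637298226356506), 0.3158152997493744) 0.02815575576896666
scene red 2639
1 889 ztop 0.1665 xy mid [ 0.5153 -0.0246  0.1616] ext [0.0303 0.0308 0.0099]
2 866 ztop 0.1567 xy mid [ 0.5657 -0.1232  0.1517] ext [0.0615 0.0569 0.01  ]
3 400 ztop 0.1505 xy mid [0.5925 0.0472 0.1455] ext [0.0489 0.0477 0.01  ]
7 361 ztop 0.0779 xy mid [ 0.5859 -0.042   0.0729] ext [0.0446 0.0455 0.01  ]
wheel 5724 [0.36854088 0.15856667] [0.89999413 0.43353492] ((0.6430032253265381, 0.3027392625808716), (0.20108145475387573, 0.5525221824645996), 79.36760711669922) ((0.6399819850921631, 0.27738502621650696), 0.2801867127418518) 0.08913986935672152
board 9365 [ 0.35000288 -0.5999829 ] [ 0.8587284  -0.12018025] ((0.601059079170227, -0.35983729362487793), (0.5033838748931885, 0.4794042110443115), 2.7176034450531006) ((0.6232057213783264, -0.35929447412490845), 0.3231993615627289) 0.02950280631782253
```

View pics/tc.png

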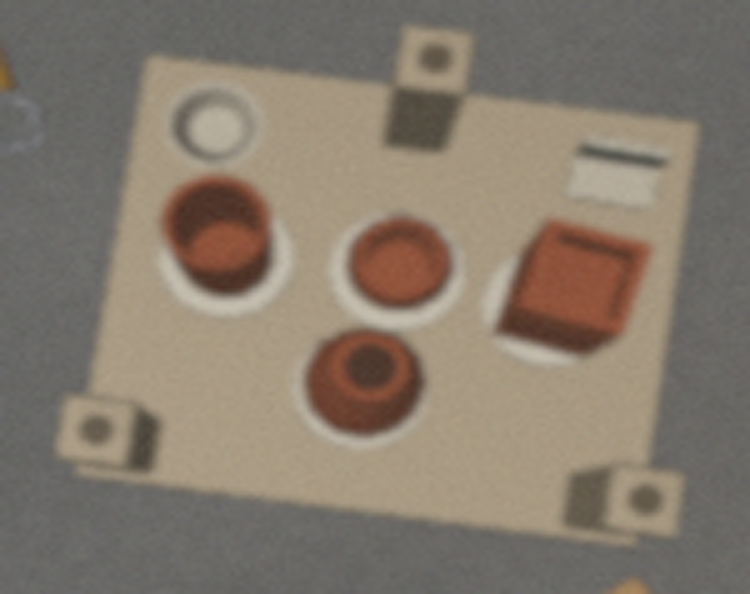

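View pics/sc.png

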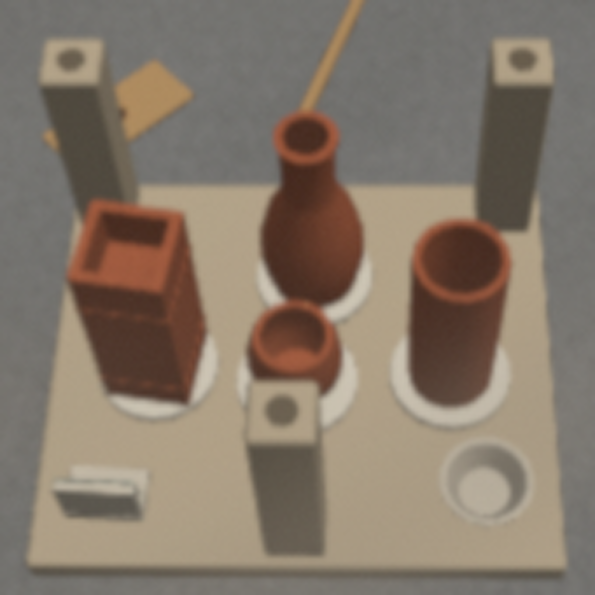

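Run:
```python
import numpy as np,cv2
from h import *
F={n:dict(np.load(n+"0.npz")) for n in ["top","scene","wrist"]}
C=-F["wrist"]["R"].T@F["wrist"]["t"]; print("wristcam",C, C-np.array([.2134,.6400,.4034]))
for n in ["top","scene"]:
    g=F[n]; W=cloud(g); print(n,"cam",-g["R"].T@g["t"])
    tb=W[(abs(W[...,2])<.015)&(abs(W[...,1])<.7)]; A=np.c_[tb[:,:2],np.ones(len(tb))]; print(" table plane",np.linalg.lstsq(A,tb[:,2],rcond=None)[0].round(4))
    # regions at heights
    def reg(z,tol,box):
        m=(abs(W[...,2]-z)<tol)&(W[...,0]>box[0])&(W[...,0]<box[1])&(W[...,1]>box[2])&(W[...,1]<box[3])
        k,l,s,c=cv2.connectedComponentsWithStats(m.astype(np.uint8))
        return [(l==i) for i in range(1,k) if s[i,4]>60]
    for nm,z,box in [("wheel",.09,(.4,.75,.15,.5)),("board",.03,(.35,.85,-.4,-.15)),("shelf",.018,(.35,.8,-.25,.2)),("props",.168,(.35,.8,-.25,.2))]:
        for m in reg(z,.006,box):
            c=np.concatenate([x[:,0] for x in cv2.findContours(m.astype(np.uint8),cv2.RETR_EXTERNAL,cv2.CHAIN_APPROX_NONE)[0]])
            P=atz(g,c[:,0],c[:,1],z)[:,:2].astype(np.float32)
            if nm=="wheel": e=cv2.fitEllipse(P)
            else: e=cv2.minAreaRect(P)
            print(nm,m.sum(),np.round(e[0],4),np.round(e[1],4),round(e[2],2),"z",np.median(W[m][:,2]).round(4))
```

```text
wristcam [0.14897616 0.6612291  0.38431649] [-0.06442384  0.0212291  -0.01908351]
top cam [0.43514143 0.005658   1.06176035]
 table plane [ 0.0001  0.0007 -0.001 ]
wheel 4528 [0.4766 0.3373] [0.1729 0.2018] 179.74 z 0.0889
board 85 [ 0.7994 -0.384 ] [0.0189 0.0339] 0.92 z 0.0304
board 258 [ 0.7901 -0.2569] [0.2108 0.0132] 86.59 z 0.0312
board 5253 [ 0.4929 -0.3224] [0.1245 0.2874] 89.06 z 0.0281
shelf 7674 [ 0.5697 -0.0332] [0.301 0.259] 83.23 z 0.0167
shelf 69 [0.6708 0.0632] [0.0271 0.0321] 1.33 z 0.0222
props 215 [ 0.675  -0.0462] [0.0353 0.0344] 81.64 z 0.1665
props 124 [ 0.5138 -0.0183] [0.0324 0.0305] 64.77 z 0.1633
props 222 [0.4786 0.1037] [0.0336 0.0336] 83.7 z 0.1668
props 227 [ 0.4494 -0.1451] [0.0337 0.0336] 83.39 z 0.1662
scene cam [ 0.96534805 -0.04433733  0.75476451]
 table plane [ 0.0003 -0.0003 -0.0003]
wheel 4818 [0.4789 0.3323] [0.1759 0.2042] 3.41 z 0.0891
board 6632 [ 0.4946 -0.3273] [0.1275 0.2911] 88.53 z 0.0294
board 143 [ 0.801  -0.3893] [0.025  0.0204] 89.52 z 0.0319
board 423 [ 0.8299 -0.2621] [0.2218 0.0073] 85.88 z 0.0319
shelf 8791 [ 0.5714 -0.0389] [0.2998 0.262 ] 83.24 z 0.0178
shelf 98 [0.6648 0.0563] [0.0259 0.0279] 81.27 z 0.0232
props 245 [ 0.4544 -0.1496] [0.0345 0.0351] 82.02 z 0.1669
props 247 [0.4842 0.097 ] [0.0329 0.0356] 80.4 z 0.1668
props 225 [ 0.5173 -0.0249] [0.0336 0.035 ] 83.94 z 0.1642
props 411 [ 0.677  -0.0514] [0.0335 0.0343] 83.41 z 0.1676
```

Run:
```python
import numpy as np,cv2
from h import *
F={n:dict(np.load(n+"0.npz")) for n in ["top","scene"]}
for n in ["top","scene"]:
    g=F[n]; W=cloud(g)
    for nm,z,box,sh in [("wheel",.09,(.3,.75,.15,.5),0),("board",.03,(.25,.72,-.42,-.24),1),("bottle",.164,(.48,.56,-.07,.03),0),("square",.154,(.5,.63,-.18,-.07),1),("tumbler",.149,(.53,.65,0,.1),0),("pot",.076,(.55,.63,-.08,0),0)]:
        m=(abs(W[...,2]-z)<.007)&(W[...,0]>box[0])&(W[...,0]<box[1])&(W[...,1]>box[2])&(W[...,1]<box[3])
        m=m.astype(np.uint8); c=max(cv2.findContours(m,cv2.RETR_EXTERNAL,cv2.CHAIN_APPROX_NONE)[0],key=len)[:,0]
        c=cv2.convexHull(c)[:,0]
        P=atz(g,c[:,0],c[:,1],z)[:,:2].astype(np.float32)
        e=cv2.minAreaRect(P) if sh else cv2.fitEllipse(P)
        print(n,nm,m.sum(),np.round(e[0],4),np.round(e[1],4),round(e[2],1),"z",np.median(W[m>0][:,2]).round(4))
```

```text
top wheel 5056 [0.4677 0.3372] [0.1969 0.1977] 152.1 z 0.0889
top board 6326 [ 0.4678 -0.3218] [0.125  0.3376] 89.0 z 0.0281
top bottle 184 [ 0.5144 -0.0191] [0.0339 0.0345] 27.9 z 0.1626
top square 220 [ 0.5652 -0.1194] [0.0501 0.051 ] 74.4 z 0.1523
top tumbler 142 [0.5905 0.0537] [0.0505 0.0515] 131.1 z 0.1472
top pot 123 [ 0.5845 -0.0358] [0.0472 0.0482] 21.5 z 0.0742
scene wheel 5276 [0.4704 0.332 ] [0.1978 0.2031] 49.5 z 0.0891
scene board 7533 [ 0.4701 -0.3264] [0.128 0.343] 88.6 z 0.0294
scene bottle 239 [ 0.5149 -0.025 ] [0.0343 0.0379] 90.2 z 0.1641
scene square 409 [ 0.5671 -0.1236] [0.0522 0.0544] 74.2 z 0.1535
scene tumbler 269 [0.5927 0.0474] [0.0514 0.0551] 78.4 z 0.148
scene pot 216 [ 0.5875 -0.0425] [0.0484 0.0503] 80.9 z 0.0748
```

```bash
cat > go.py <<'E'
import sys,numpy as np
from scipy.spatial.transform import Rotation as Ro
from bench import telemetry
# usage: go.py x y z az_deg
s=telemetry.observe(); q=s["orientation"]; R=Ro.from_quat([q[1],q[2],q[3],q[0]]).as_matrix()
az=np.degrees(np.arctan2(R[1,0],R[0,0])); p=s["tool_pos"]
print("t %.2f"%s["time_s"],"pos",(p*1000).round(1),"az %.1f"%az,"w %.1f"%(s["width"]*1e3),"F",s["ft_force"].round(1),"tilt",R[:,2].round(4))
a=list(map(float,sys.argv[1:]))
while len(a)>=4:
    d=R.T@(np.array(a[:3])-p)*1000
    print("shift",d.round(1),"roll %.3f"%np.radians(((az-a[3]+90)%180)-90)); a=a[4:]
E
python3 go.py 0.5147 -0.022 0.38 83
```

```text
t 0.15 pos [213.4 640.1 403.7] az 71.6 w 88.1 F [-0.   0.2 -0.6] tilt [-6.0e-04 -1.6e-03 -1.0e+00]
shift [-532.8  495.3   24.6] roll -0.200
```

Emit:
drive_tool:
  series: "-1 -40 37 2 0;-1 -80 74 4 0;-1 -120 111 6 0;-1 -160 148 8 -0.05;-1 -200 185 10 -0.1;-1 -240 222 12 -0.15;-1 -280 259 14 -0.2;-1 -320 296 15 -0.2"

```text
time_s: 1.15
tool_pos: [0.3932, 0.2411, 0.389]
orientation: [0.0, 0.749, 0.663, -0.001]
ft_force: [0.5, -0.3, -0.3]
width: 0.0884
```

```bash
python3 go.py 0.5147 -0.022 0.37 83
```

```text
t 1.15 pos [393.2 241.1 389. ] az 83.1 w 88.4 F [ 0.5 -0.3 -0.3] tilt [-5.0e-04 -1.7e-03 -1.0e+00]
shift [-246.5  152.4   19.4] roll 0.001
```

Emit:
drive_tool:
  series: "-1 -40 25 3 0;-1 -82 50 6 0;-1 -123 76 10 0;-1 -164 102 14 0;-1 -205 127 17 0;-1 -235 145 19 0;-1 -246 152 19 0;-1 -246 152 19 0"

```text
time_s: 2.15
tool_pos: [0.5144, -0.0216, 0.3702]
orientation: [0.0, 0.749, 0.663, -0.001]
ft_force: [0.2, -0.3, -0.1]
width: 0.0882
```

```bash
python3 go.py 0.5147 -0.022 0.287 83
python3 - <<'E'
from bench import optics
from h import *
im=[]
for n in ["scene","top","wrist"]:
    f=optics.grab_frame(n); np.savez(f"{n}1.npz",**f); cv2.imwrite(f"pics/{n}1.png",f["image"][:,:,::-1])
    P=np.array([[.5147,-.022,.164],[.566,-.1215,.154],[.5915,.0505,.149]]); print(n,proj(f,P).round(1).tolist())
E
```

```text
t 2.15 pos [514.4 -21.6 370.2] az 83.0 w 88.2 F [ 0.2 -0.3 -0.1] tilt [-0.0012 -0.0012 -1.    ]
shift [-0.2  0.5 83.2] roll -0.000
scene [[313.4, 163.5], [261.6, 194.6], [357.8, 198.4]]
top [[344.4, 203.2], [388.0, 182.4], [313.7, 170.1]]
wrist [[320.5, 228.0], [188.9, 307.1], [433.4, 309.0]]
```

View pics/wrist1.png

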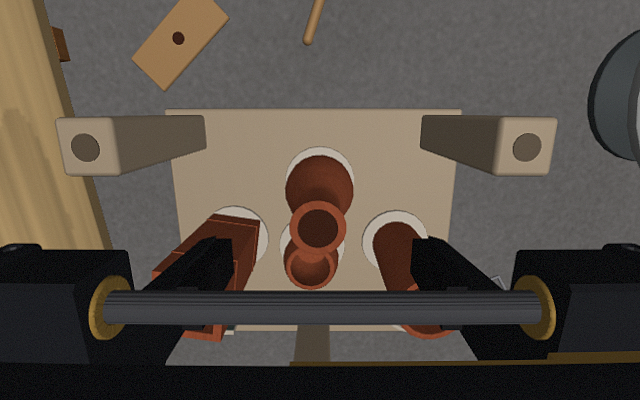

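View pics/scene1.png

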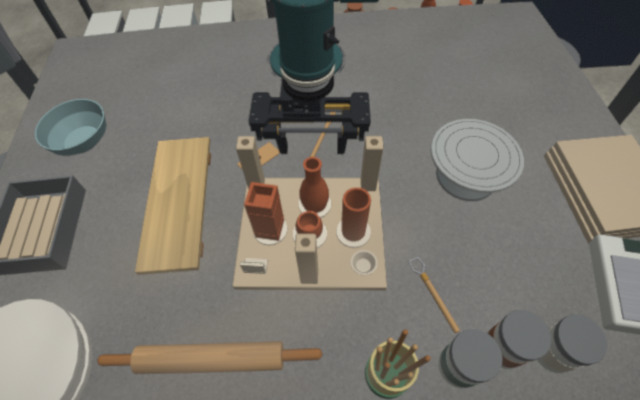

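View pics/top1.png

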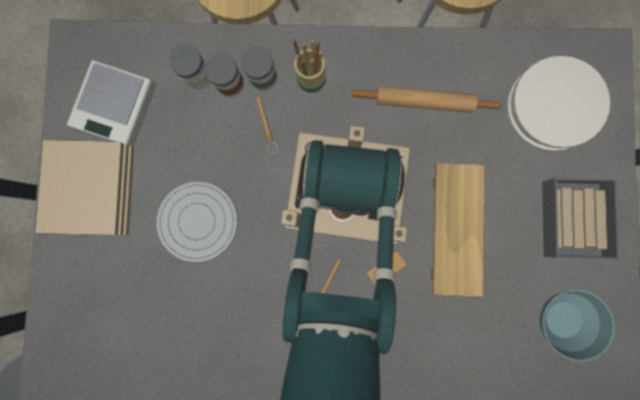

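Emit:
drive_tool:
  series: "-1 0 0 20 0;-1 0 0 45 0;-1 0 0 68 0;-1 0 0 80 0;1 0 0 80 0;1 0 0 80 0;1 0 0 80 0;1 0 0 80 0"

```text
time_s: 3.3
tool_pos: [0.5142, -0.0206, 0.2911]
orientation: [0.001, 0.748, 0.663, -0.0]
ft_force: [-0.6, 0.1, 0.1]
width: 0.05
```

```bash
python3 go.py 0.5147 -0.022 0.46 83  0.362 -0.322 0.46 86
```

```text
t 3.30 pos [514.2 -20.6 291.1] az 83.1 w 50.0 F [-0.6  0.1  0.1] tilt [ 5.0e-04 -1.3e-03 -1.0e+00]
shift [  -1.6    0.8 -168.9] roll 0.002
shift [-317.7 -114.9 -168.6] roll -0.050
```

Emit:
drive_tool:
  series: "1 0 0 0 0;1 0 0 0 0;1 0 0 0 0;1 0 0 0 0;1 0 0 -5 0;1 0 0 -20 0;1 0 0 -45 0;1 0 0 -70 0"

```text
time_s: 4.3
tool_pos: [0.514, -0.0203, 0.3622]
orientation: [0.0, 0.748, 0.663, -0.0]
ft_force: [0.9, -0.4, -3.1]
width: 0.0309
```

```bash
python3 go.py 0.5147 -0.022 0.46 83  0.362 -0.322 0.46 86
```

```text
t 4.30 pos [514.  -20.3 362.2] az 83.1 w 30.9 F [ 0.9 -0.4 -3.1] tilt [ 1.e-04 -1.e-03 -1.e+00]
shift [ -1.7   0.9 -97.8] roll 0.002
shift [-317.8 -114.7  -97.5] roll -0.050
```

Emit:
drive_tool:
  series: "1 0 0 -30 0;1 0 0 -65 0;1 0 0 -95 0;1 -15 -5 -98 0;1 -45 -16 -98 0;1 -85 -31 -98 0;1 -130 -47 -98 0;1 -175 -63 -98 0"

```text
time_s: 5.3
tool_pos: [0.4286, -0.1878, 0.4587]
orientation: [-0.001, 0.748, 0.664, -0.001]
ft_force: [0.1, -0.1, -3.3]
width: 0.031
```

Emit:
drive_tool:
  series: "1 -40 -15 0 0;1 -75 -27 0 -0.02;1 -105 -38 0 -0.05;1 -130 -47 0 -0.05;1 -140 -51 0 -0.05;1 -143 -52 0 -0.05;1 -143 -52 0 -0.05;1 -143 -52 0 -0.05"

```text
time_s: 6.3
tool_pos: [0.3602, -0.3229, 0.4589]
orientation: [-0.001, 0.731, 0.682, -0.001]
ft_force: [-1.3, -0.6, -2.9]
width: 0.0311
```

```bash
python3 go.py 0.362 -0.322 0.2985 86
```

```text
t 6.30 pos [ 360.2 -322.9  458.9] az 86.1 w 31.1 F [-1.3 -0.6 -2.9] tilt [-0.0022  0.     -1.    ]
shift [  1.    2.1 160.4] roll 0.001
```

Emit:
drive_tool:
  series: "1 0 0 25 0;1 0 0 60 0;1 1 1 95 0;1 1 2 125 0;1 1 2 145 0;1 1 2 155 0;1 1 2 159 0;1 1 2 160.5 0"

```text
time_s: 7.3
tool_pos: [0.3623, -0.3222, 0.299]
orientation: [-0.0, 0.731, 0.683, -0.001]
ft_force: [0.1, 0.2, -3.1]
width: 0.0308
```

```bash
python3 go.py 0.362 -0.322 0.297 86
```

```text
t 7.30 pos [ 362.3 -322.2  299. ] az 86.1 w 30.8 F [ 0.1  0.2 -3.1] tilt [-1.3e-03 -9.0e-04 -1.0e+00]
shift [ 0.2 -0.3  2. ] roll 0.001
```

Emit:
drive_tool:
  series: "1 0 0 1 0;1 0 0 2 0;1 0 0 2 0;-1 0 0 2 0;-1 0 0 2 0;-1 0 0 2 0;-1 0 0 2 0;-1 0 0 2 0"

```text
time_s: 8.3
tool_pos: [0.3623, -0.3222, 0.2971]
orientation: [-0.0, 0.731, 0.683, -0.001]
ft_force: [-0.2, 1.1, -1.0]
width: 0.0788
```

```bash
python3 go.py 0.362 -0.322 0.39 86  0.566 -0.1215 0.39 74.3
```

```text
t 8.30 pos [ 362.3 -322.2  297.1] az 86.1 w 78.8 F [-0.2  1.1 -1. ] tilt [-0.0012 -0.001  -1.    ]
shift [  0.1  -0.5 -92.9] roll 0.001
shift [214.1 189.4 -93.3] roll 0.206
```

Emit:
drive_tool:
  series: "-1 0 0 -20 0;-1 0 0 -60 0;-1 0 0 -93 0;-1 30 27 -93 0.05;-1 75 66 -93 0.1;-1 120 106 -93 0.15;-1 160 142 -93 0.2;-1 195 172 -93 0.206"

```text
time_s: 9.3
tool_pos: [0.5486, -0.1377, 0.3897]
orientation: [0.0, 0.797, 0.604, -0.001]
ft_force: [1.0, 0.0, -0.2]
width: 0.088
```

```bash
python3 go.py 0.566 -0.1215 0.39 74.3
python3 - <<'E'
from bench import optics
from h import *
f=optics.grab_frame("scene"); cv2.imwrite("pics/s2.png",f["image"][:,:,::-1])
f=optics.grab_frame("wrist"); cv2.imwrite("pics/w2.png",f["image"][:,:,::-1])
print(proj(f,np.array([[.566,-.1215,.154]])))
E
```

```text
t 9.30 pos [ 548.6 -137.7  389.7] az 74.3 w 88.0 F [ 1.   0.  -0.2] tilt [-9.0e-04 -1.1e-03 -1.0e+00]
shift [20.3 12.3 -0.3] roll -0.000
[[344.63019975 225.52418746]]
```

View pics/s2.png

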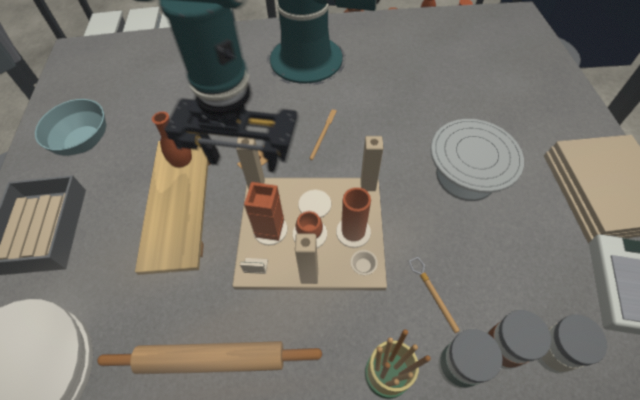

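View pics/w2.png

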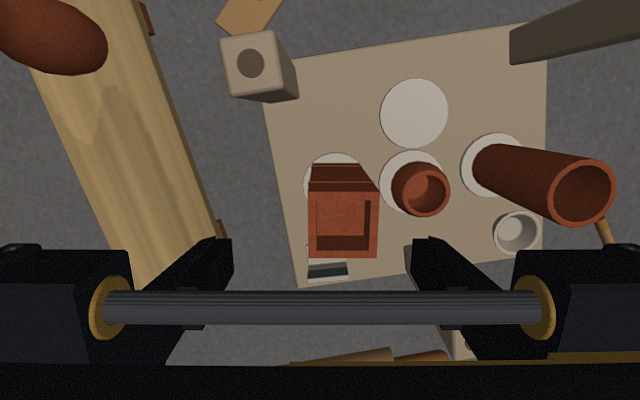

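Emit:
drive_tool:
  series: "-1 14 8 0 0;-1 20 12 10 0;-1 20 12 40 0;-1 20 12 75 0;-1 20 12 102 0;-1 20 12 112 0;1 20 12 112 0;1 20 12 112 0"

```text
time_s: 10.4
tool_pos: [0.5672, -0.1208, 0.2789]
orientation: [0.001, 0.796, 0.605, 0.001]
ft_force: [0.4, 0.3, 0.2]
width: 0.0701
```

Emit:
drive_tool:
  series: "1 0 0 0 0;1 0 0 0 0;1 0 0 0 0;1 0 0 0 0;1 0 0 0 0;1 0 0 0 0;1 0 0 -10 0;1 0 0 -25 0"

```text
time_s: 11.4
tool_pos: [0.5662, -0.1204, 0.3029]
orientation: [-0.001, 0.796, 0.605, -0.0]
ft_force: [-0.6, 0.5, -3.1]
width: 0.05
```

```bash
python3 go.py 0.566 -0.1215 0.45 74.3 0.469 -0.324 0.45 86
```

```text
t 11.40 pos [ 566.2 -120.4  302.9] az 74.5 w 50.0 F [-0.6  0.5 -3.1] tilt [-1.5e-03  9.0e-04 -1.0e+00]
shift [  -1.1   -0.2 -147.1] roll 0.003
shift [-222.2  -39.5 -147.1] roll -0.201
```

Emit:
drive_tool:
  series: "1 0 0 -30 0;1 0 0 -70 0;1 0 0 -110 0;1 0 0 -140 0;1 -15 -3 -147 0;1 -45 -8 -147 -0.05;1 -85 -15 -147 -0.1;1 -125 -22 -147 -0.15"

```text
time_s: 12.4
tool_pos: [0.5103, -0.2363, 0.4481]
orientation: [-0.002, 0.748, 0.664, -0.001]
ft_force: [-0.1, -0.5, -3.4]
width: 0.0499
```

Emit:
drive_tool:
  series: "1 -35 -6 0 -0.05;1 -65 -12 0 -0.05;1 -86 -15 0 -0.05;1 -96 -17 0 -0.05;1 -96 -17 0 -0.05;1 -96 -17 20 -0.05;1 -96 -17 50 -0.05;1 -96 -17 80 -0.05"

```text
time_s: 13.4
tool_pos: [0.4818, -0.3281, 0.3659]
orientation: [-0.003, 0.73, 0.683, -0.001]
ft_force: [-0.2, 0.3, -4.2]
width: 0.0499
```

```bash
python3 go.py 0.469 -0.324 0.285 86
```

```text
t 13.40 pos [ 481.8 -328.1  365.9] az 86.2 w 49.9 F [-0.2  0.3 -4.2] tilt [-0.005   0.0027 -1.    ]
shift [  3.  -12.6  81. ] roll 0.003
```

Emit:
drive_tool:
  series: "1 2 -5 20 0;1 3 -10 45 0;1 3 -12 65 0;1 3 -12 75 0;1 3 -12 79 0;1 3 -12 81 0;1 3 -12 81.5 0;1 3 -12 81.5 0"

```text
time_s: 14.4
tool_pos: [0.4699, -0.3238, 0.2862]
orientation: [-0.003, 0.73, 0.683, -0.0]
ft_force: [-2.5, 4.1, 4.9]
width: 0.0499
```

```bash
python3 go.py 0.469 -0.324 0.284 86
```

```text
t 14.40 pos [ 469.9 -323.8  286.2] az 86.2 w 49.9 F [-2.5  4.1  4.9] tilt [-0.0042  0.0034 -1.    ]
shift [-0.3 -0.9  2.2] roll 0.003
```

Emit:
drive_tool:
  series: "1 0 0 0 0;-1 0 0 0 0;-1 0 0 0 0;-1 0 0 0 0;-1 0 0 0 0;-1 0 0 0 0;-1 0 0 -20 0;-1 0 0 -60 0"

```text
time_s: 15.4
tool_pos: [0.4696, -0.3235, 0.3459]
orientation: [-0.005, 0.73, 0.683, -0.001]
ft_force: [0.1, -0.2, 0.5]
width: 0.0878
```

```bash
python3 go.py 0.5915 0.0505 0.39 83
```

```text
t 15.40 pos [ 469.6 -323.5  345.9] az 86.2 w 87.8 F [ 0.1 -0.2  0.5] tilt [-0.0073  0.0057 -1.    ]
shift [381.6  96.2 -42.8] roll 0.055
```

Emit:
drive_tool:
  series: "-1 0 0 -43 0;-1 50 12 -43 0;-1 110 28 -43 0.05;-1 170 43 -43 0.055;-1 230 58 -43 0.055;-1 290 73 -43 0.055;-1 345 87 -43 0.055;-1 382 96 -43 0.055"

```text
time_s: 16.4
tool_pos: [0.5919, 0.0535, 0.3921]
orientation: [-0.004, 0.748, 0.663, 0.0]
ft_force: [-0.3, -0.0, 0.1]
width: 0.0881
```

```bash
python3 go.py 0.5915 0.0505 0.39 83
python3 - <<'E'
from bench import optics
from h import *
f=optics.grab_frame("scene"); cv2.imwrite("pics/s3.png",f["image"][:,:,::-1])
f=optics.grab_frame("wrist"); cv2.imwrite("pics/w3.png",f["image"][:,:,::-1])
print(proj(f,np.array([[.5915,.0505,.149]])))
E
python3 go.py 0.5915 0.0505 0.276 83
```

```text
t 16.40 pos [591.9  53.5 392.1] az 83.1 w 88.1 F [-0.3 -0.   0.1] tilt [-0.005  0.006 -1.   ]
shift [-3.1  0.   2.1] roll 0.002
[[310.79744349 209.92189442]]
t 16.50 pos [592.2  54.3 391.9] az 83.2 w 88.3 F [ 0.7 -0.9  0.5] tilt [-0.0048  0.007  -1.    ]
shift [ -4.6   0.4 115.9] roll 0.004
```

View pics/s3.png

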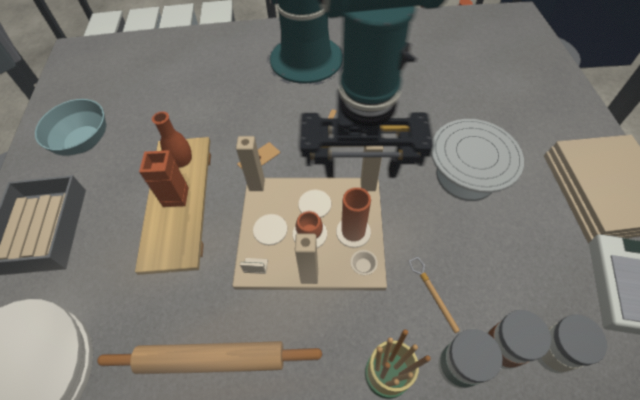

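View pics/w3.png

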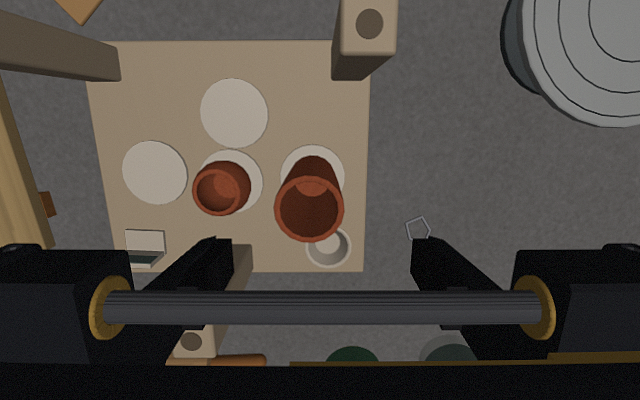

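Emit:
drive_tool:
  series: "-1 -5 0 10 0;-1 -5 0 40 0;-1 -5 0 75 0;-1 -5 0 103 0;-1 -5 0 114 0;-1 -5 0 114 0;1 -5 0 114 0;1 -5 0 114 0"

```text
time_s: 17.5
tool_pos: [0.5917, 0.05, 0.2794]
orientation: [-0.003, 0.748, 0.664, 0.002]
ft_force: [0.0, 0.5, 1.1]
width: 0.0699
```

Emit:
drive_tool:
  series: "1 0 0 0 0;1 0 0 0 0;1 0 0 0 0;1 0 0 0 0;1 0 0 0 0;1 0 0 0 0;1 0 0 0 0;1 0 0 0 0"

```text
time_s: 18.5
tool_pos: [0.5921, 0.0499, 0.2802]
orientation: [-0.003, 0.748, 0.664, 0.002]
ft_force: [0.2, -1.3, 6.7]
width: 0.0509
```

```bash
python3 go.py 0.5915 0.0505 0.45 83 0.577 -0.326 0.45 86
```

```text
t 18.50 pos [592.1  49.9 280.2] az 83.2 w 50.9 F [ 0.2 -1.3  6.7] tilt [-8.0e-04  6.7e-03 -1.0e+00]
shift [   1.6   -0.9 -169.7] roll 0.004
shift [-374.    28.9 -172.3] roll -0.048
```

Emit:
drive_tool:
  series: "1 0 0 -8 0;1 0 0 -30 0;1 0 0 -65 0;1 0 0 -105 0;1 0 0 -140 0;1 0 0 -165 0;1 0 0 -172 0;1 0 0 -172 0"

```text
time_s: 19.5
tool_pos: [0.592, 0.0489, 0.4514]
orientation: [-0.003, 0.748, 0.664, 0.002]
ft_force: [-0.6, 0.0, -2.8]
width: 0.0511
```

```bash
python3 go.py 0.577 -0.326 0.45 86
```

```text
t 19.50 pos [592.   48.9 451.4] az 83.2 w 51.1 F [-0.6  0.  -2.8] tilt [-0.0019  0.0069 -1.    ]
shift [-374.    29.2   -1.1] roll -0.048
```

Emit:
drive_tool:
  series: "1 -20 1 0 0;1 -60 5 0 0;1 -110 9 0 0;1 -165 13 0 0;1 -220 17 0 0;1 -270 21 0 -0.02;1 -305 24 0 -0.048;1 -320 25 0 -0.048"

```text
time_s: 20.5
tool_pos: [0.5781, -0.2746, 0.4471]
orientation: [-0.005, 0.732, 0.681, 0.001]
ft_force: [-1.2, 0.5, -2.0]
width: 0.0512
```

```bash
python3 go.py 0.577 -0.326 0.288 86
```

```text
t 20.50 pos [ 578.1 -274.6  447.1] az 85.8 w 51.2 F [-1.2  0.5 -2. ] tilt [-0.005  0.008 -1.   ]
shift [-52.5   3.6 158.7] roll -0.003
```

Emit:
drive_tool:
  series: "1 -25 2 0 0;1 -45 3 10 0;1 -52 4 40 0;1 -52 4 80 0;1 -52 4 115 0;1 -52 4 140 0;1 -52 4 154 0;1 -52 4 158 0"

```text
time_s: 21.5
tool_pos: [0.5772, -0.3251, 0.2873]
orientation: [-0.006, 0.732, 0.681, 0.001]
ft_force: [0.1, -0.4, -2.1]
width: 0.0511
```

```bash
python3 go.py 0.577 -0.326 0.287 86
```

```text
t 21.50 pos [ 577.2 -325.1  287.3] az 85.8 w 51.1 F [ 0.1 -0.4 -2.1] tilt [-0.0069  0.0093 -0.9999]
shift [-1.  -0.1  0.3] roll -0.003
```

Emit:
drive_tool:
  series: "1 0 0 0.7 0;1 0 0 0.7 0;-1 0 0 0.7 0;-1 0 0 0.7 0;-1 0 0 0.7 0;-1 0 0 0.7 0;-1 0 0 0.7 0;-1 0 0 0.7 0"

```text
time_s: 22.5
tool_pos: [0.5771, -0.3251, 0.2865]
orientation: [-0.006, 0.732, 0.681, 0.001]
ft_force: [0.2, 0.3, -0.2]
width: 0.0882
```

Emit:
drive_tool:
  series: "-1 0 0 -20 0;-1 0 0 -60 0;-1 0 0 -90 0;-1 0 0 -100 0;-1 0 0 -100 0;-1 0 0 -100 0;-1 0 0 -100 0;-1 0 0 -100 0"

```text
time_s: 23.5
tool_pos: [0.5776, -0.3259, 0.3852]
orientation: [-0.007, 0.732, 0.681, 0.0]
ft_force: [-0.6, 0.1, 0.7]
width: 0.0881
```

```bash
python3 go.py 0.586 -0.039 0.39 83
python3 - <<'E'
from bench import optics
from h import *
f=optics.grab_frame("scene"); cv2.imwrite("pics/s4.png",f["image"][:,:,::-1])
f=optics.grab_frame("top"); cv2.imwrite("pics/t4.png",f["image"][:,:,::-1])
E
```

```text
t 23.50 pos [ 577.6 -325.9  385.2] az 85.8 w 88.1 F [-0.6  0.1  0.7] tilt [-0.0087  0.0104 -0.9999]
shift [286.7 -12.5  -1.8] roll 0.049
```

View pics/s4.png

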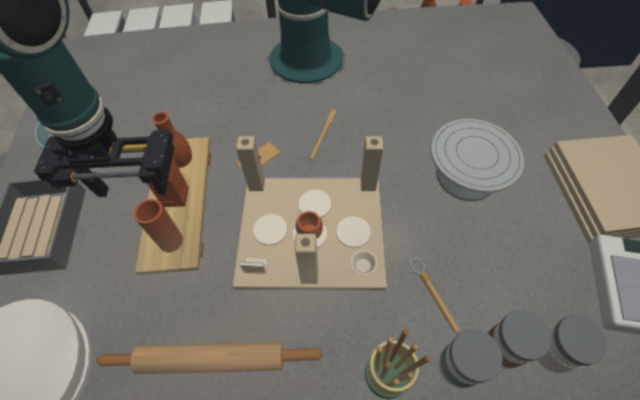

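Emit:
drive_tool:
  series: "-1 45 -2 -2 0;-1 95 -4 -2 0.02;-1 145 -6 -2 0.049;-1 195 -8 -2 0.049;-1 245 -10 -2 0.049;-1 275 -11 -2 0.049;-1 285 -12 -2 0.049;-1 285 -12 -2 0.049"

```text
time_s: 24.6
tool_pos: [0.5865, -0.0408, 0.3906]
orientation: [-0.006, 0.748, 0.663, 0.0]
ft_force: [0.3, -0.4, 0.1]
width: 0.0882
```

```bash
python3 go.py 0.587 -0.0400 0.2 83
python3 - <<'E'
from bench import optics
from h import *
f=optics.grab_frame("wrist"); cv2.imwrite("pics/w5.png",f["image"][:,:,::-1])
print(proj(f,np.array([[.586,-.039,.076]])))
E
```

```text
t 24.60 pos [586.5 -40.8 390.6] az 83.1 w 88.2 F [ 0.3 -0.4  0.1] tilt [-0.008   0.0094 -0.9999]
shift [ -0.7   2.1 190.5] roll 0.001
[[321.06308768 189.07571395]]
```

View pics/w5.png

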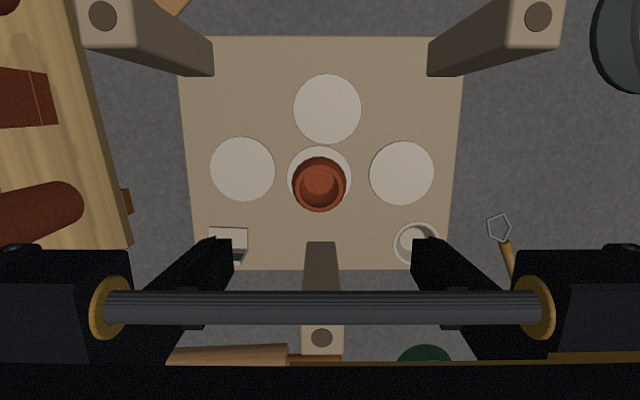

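Emit:
drive_tool:
  series: "-1 -1 1 25 0;-1 -1 1 65 0;-1 -1 1 110 0;-1 -1 1 150 0;-1 -1 1 178 0;-1 -1 1 189 0;-1 -1 1 189 0;1 -1 1 189 0"

```text
time_s: 25.65
tool_pos: [0.5869, -0.0413, 0.203]
orientation: [-0.005, 0.749, 0.663, 0.001]
ft_force: [0.0, -0.5, -0.5]
width: 0.08
```

Emit:
drive_tool:
  series: "1 0 0 0 0;1 0 0 0 0;1 0 0 0 0;1 0 0 0 0;1 0 0 0 0;1 0 0 0 0;1 0 0 0 0;1 0 0 -5 0"

```text
time_s: 26.65
tool_pos: [0.5865, -0.0412, 0.2077]
orientation: [-0.006, 0.749, 0.663, 0.001]
ft_force: [-0.2, -0.5, -1.3]
width: 0.0547
```

```bash
python3 go.py 0.586 -0.0400 0.36 83  0.469 0.3346 0.36 83
```

```text
t 26.65 pos [586.5 -41.2 207.7] az 83.0 w 54.7 F [-0.2 -0.5 -1.3] tilt [-0.0066  0.0093 -0.9999]
shift [   2.4   -1.8 -152.3] roll -0.000
shift [ 360.  -163.6 -148.1] roll -0.000
```

Emit:
drive_tool:
  series: "1 0 0 -15 0;1 0 0 -40 0;1 0 0 -75 0;1 0 0 -110 0;1 0 0 -140 0;1 0 0 -150 0;1 0 0 -150 0;1 0 0 -150 0"

```text
time_s: 27.65
tool_pos: [0.5868, -0.0425, 0.3559]
orientation: [-0.007, 0.749, 0.663, -0.0]
ft_force: [-0.5, 0.5, -1.4]
width: 0.0549
```

```bash
python3 go.py 0.470 0.333 0.36 83
python3 - <<'E'
from bench import optics
from h import *
f=optics.grab_frame("wrist"); cv2.imwrite("pics/w6.png",f["image"][:,:,::-1])
E
```

```text
t 27.65 pos [586.8 -42.5 355.9] az 83.0 w 54.9 F [-0.5  0.5 -1.4] tilt [-0.0094  0.0096 -0.9999]
shift [ 358.5 -161.7    0.6] roll -0.000
```

View pics/w6.png

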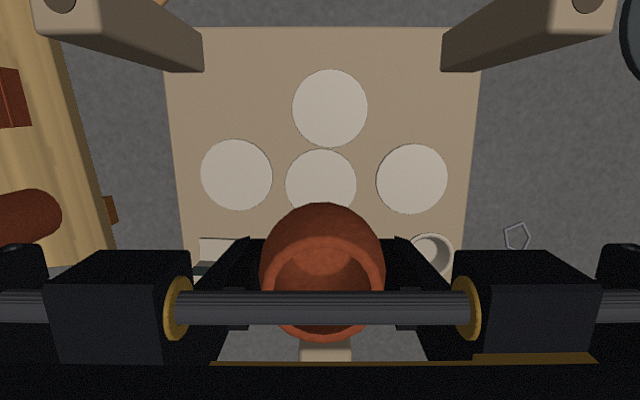

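Emit:
drive_tool:
  series: "1 20 -9 0 0;1 65 -29 0 0;1 120 -54 0 0;1 175 -79 0 0;1 230 -104 0 0;1 285 -129 0 0;1 330 -149 0 0;1 350 -158 0 0"

```text
time_s: 28.7
tool_pos: [0.4705, 0.3269, 0.3595]
orientation: [-0.007, 0.748, 0.664, -0.001]
ft_force: [-0.6, 0.1, -0.9]
width: 0.055
```

```bash
python3 go.py 0.470 0.333 0.27 83;  python3 - <<'E'
from bench import optics
from h import *
f=optics.grab_frame("wrist"); cv2.imwrite("pics/w7.png",f["image"][:,:,::-1]); print(proj(f,np.array([[.469,.3346,.09]])))
f=optics.grab_frame("scene"); cv2.imwrite("pics/s7.png",f["image"][:,:,::-1])
E
```

```text
t 28.70 pos [470.5 326.9 359.5] az 83.2 w 55.0 F [-0.6  0.1 -0.9] tilt [-0.0115  0.0093 -0.9999]
shift [ 5.3 -0.1 89.6] roll 0.003
[[328.77292539 200.56663721]]
```

View pics/w7.png

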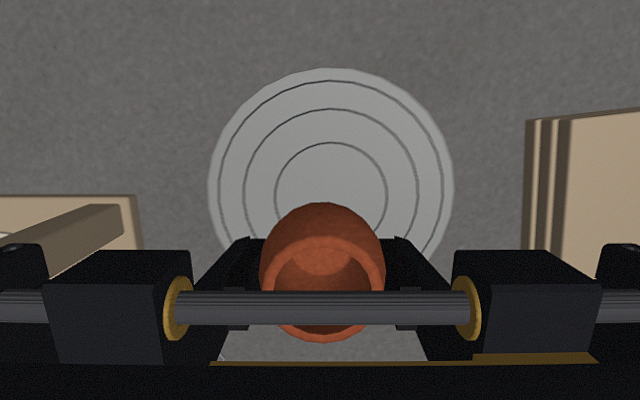

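View pics/s7.png

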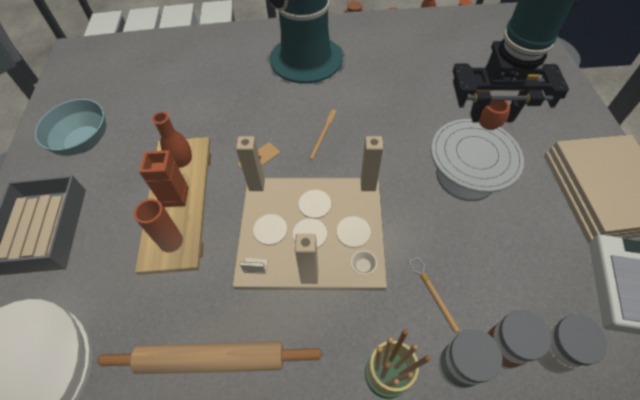

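Emit:
drive_tool:
  series: "1 6 0 15 0;1 6 0 40 0;1 6 0 62 0;1 6 0 76 0;1 6 0 84 0;1 6 0 88 0;1 6 0 88 0;1 6 0 88 0"

```text
time_s: 29.8
tool_pos: [0.4713, 0.3331, 0.2725]
orientation: [-0.007, 0.748, 0.664, -0.0]
ft_force: [-0.5, -1.1, -1.2]
width: 0.0546
```

```bash
python3 go.py 0.470 0.333 0.269 83
```

```text
t 29.80 pos [471.3 333.1 272.5] az 83.2 w 54.6 F [-0.5 -1.1 -1.2] tilt [-0.0099  0.0101 -0.9999]
shift [-0.3 -1.2  3.5] roll 0.003
```

Emit:
drive_tool:
  series: "1 0 0 2 0;1 0 0 3 0;1 0 0 3 0;1 0 0 3 0;-1 0 0 3 0;-1 0 0 3 0;-1 0 0 3 0;-1 0 0 3 0"

```text
time_s: 30.8
tool_pos: [0.4712, 0.3331, 0.2694]
orientation: [-0.007, 0.748, 0.664, -0.0]
ft_force: [0.3, -0.3, -0.7]
width: 0.0878
```

Emit:
drive_tool:
  series: "-1 0 0 0 0;-1 0 0 -15 0;-1 0 0 -45 0;-1 0 0 -85 0;-1 0 0 -110 0;-1 0 0 -120 0;-1 0 0 -120 0;-1 0 0 -120 0"

```text
time_s: 31.8
tool_pos: [0.472, 0.3316, 0.3879]
orientation: [-0.007, 0.748, 0.664, -0.002]
ft_force: [-0.8, -0.6, -0.2]
width: 0.0878
```

```bash
python3 go.py 0.578 -0.327 0.39 86;  python3 - <<'E'
from bench import optics
from h import *
f=optics.grab_frame("wrist"); cv2.imwrite("pics/w8.png",f["image"][:,:,::-1]); print(proj(f,np.array([[.469,.3346,.09],[.469,.3346,.142]])))
E
```

```text
t 31.80 pos [472.  331.6 387.9] az 83.2 w 87.8 F [-0.8 -0.6 -0.2] tilt [-0.012   0.0086 -0.9999]
shift [-641.4  183.2   -9. ] roll -0.049
[[322.53490201 191.64009947]
 [323.21450986 207.6218421 ]]
```

View pics/w8.png

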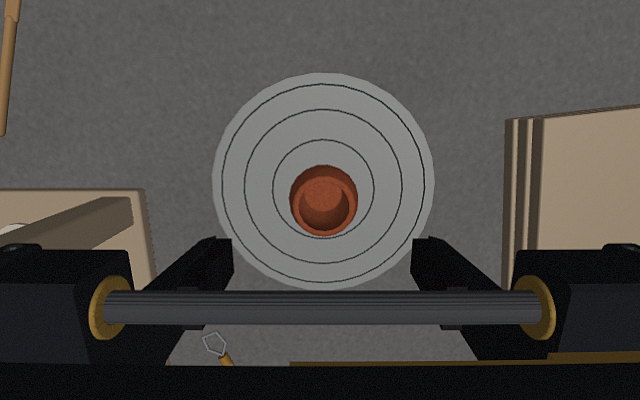

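Emit:
drive_tool:
  series: "-1 -40 11 0 0;-1 -90 26 0 0;-1 -140 40 0 0;-1 -190 54 0 0;-1 -240 68 0 0;-1 -290 83 0 0;-1 -330 94 0 0;-1 -345 98 0 0"

```text
time_s: 32.85
tool_pos: [0.5282, -0.0244, 0.3827]
orientation: [-0.008, 0.749, 0.663, -0.003]
ft_force: [0.3, 0.1, 0.2]
width: 0.088
```

```bash
python3 go.py 0.578 -0.325 0.39 86
```

```text
t 32.85 pos [528.2 -24.4 382.7] az 83.0 w 88.0 F [0.3 0.1 0.2] tilt [-0.0146  0.0085 -0.9999]
shift [-292.2   85.7  -10.6] roll -0.052
```

Emit:
drive_tool:
  series: "-1 -40 12 -5 0;-1 -95 28 -10 0;-1 -150 44 -10 0;-1 -205 60 -10 -0.03;-1 -255 75 -10 -0.052;-1 -285 83 -10 -0.052;-1 -292 86 -10 -0.052;-1 -292 86 -10 -0.052"

```text
time_s: 33.85
tool_pos: [0.5785, -0.3239, 0.3886]
orientation: [-0.009, 0.731, 0.682, -0.002]
ft_force: [0.4, -0.1, -0.6]
width: 0.0883
```

```bash
python3 go.py 0.578 -0.325 0.2865 86
python3 - <<'E'
from bench import optics
from h import *
f=optics.grab_frame("wrist"); cv2.imwrite("pics/w9.png",f["image"][:,:,::-1]); print(proj(f,np.array([[.576,-.3237,.155]])))
E
```

```text
t 33.85 pos [ 578.5 -323.9  388.6] az 86.0 w 88.3 F [ 0.4 -0.1 -0.6] tilt [-0.0158  0.0101 -0.9998]
shift [ -2.    1.3 102.1] roll 0.000
[[319.23882123 214.84126345]]
```

View pics/w9.png

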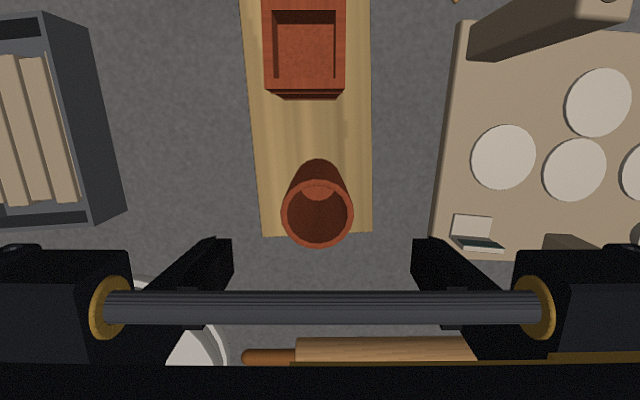

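Emit:
drive_tool:
  series: "-1 -2 2 20 0;-1 -2 2 55 0;-1 -2 2 85 0;-1 -2 2 100 0;-1 -2 2 101 0;1 -2 2 101 0;1 -2 2 101 0;1 -2 2 101 0"

```text
time_s: 34.9
tool_pos: [0.5791, -0.3248, 0.2891]
orientation: [-0.008, 0.731, 0.682, -0.002]
ft_force: [0.8, -0.1, -0.3]
width: 0.0602
```

Emit:
drive_tool:
  series: "1 0 0 0 0;1 0 0 0 0;1 0 0 0 0;1 0 0 0 0;1 0 0 -10 0;1 0 0 -40 0;1 0 0 -80 0;1 0 0 -120 0"

```text
time_s: 35.9
tool_pos: [0.5804, -0.3256, 0.4095]
orientation: [-0.009, 0.731, 0.682, -0.002]
ft_force: [0.7, 0.3, -2.5]
width: 0.0509
```

```bash
python3 go.py 0.594 0.049 0.45 83
```

```text
t 35.90 pos [ 580.4 -325.6  409.5] az 86.1 w 50.9 F [ 0.7  0.3 -2.5] tilt [-0.0154  0.0101 -0.9998]
shift [374.9 -12.8 -36.9] roll 0.053
```

Emit:
drive_tool:
  series: "1 0 0 -25 0;1 10 0 -40 0;1 45 -1 -42 0;1 100 -3 -42 0;1 160 -5 -42 0.02;1 220 -7 -42 0.053;1 275 -9 -42 0.053;1 315 -11 -42 0.053"

```text
time_s: 36.9
tool_pos: [0.5909, -0.0079, 0.4535]
orientation: [-0.01, 0.748, 0.663, -0.003]
ft_force: [-0.1, -0.3, -2.5]
width: 0.0511
```

```bash
python3 go.py 0.594 0.049 0.45 83 0.594 0.049 0.2845 83
```

```text
t 36.90 pos [590.9  -7.9 453.5] az 83.1 w 51.1 F [-0.1 -0.3 -2.5] tilt [-0.0178  0.011  -0.9998]
shift [56.9 -3.6  4. ] roll 0.002
shift [ 55.4  -0.5 169.5] roll 0.002
```

Emit:
drive_tool:
  series: "1 30 -2 0 0;1 52 -2 5 0;1 56 -2 35 0;1 56 -1 75 0;1 56 -1 115 0;1 56 0 147 0;1 56 0 163 0;1 56 0 168 0"

```text
time_s: 37.9
tool_pos: [0.5942, 0.0494, 0.2847]
orientation: [-0.011, 0.748, 0.663, -0.004]
ft_force: [0.4, 0.7, -3.4]
width: 0.051
```

```bash
python3 go.py 0.5945 0.049 0.283 83
```

```text
t 37.90 pos [594.2  49.4 284.7] az 83.1 w 51.0 F [ 0.4  0.7 -3.4] tilt [-0.0201  0.0109 -0.9997]
shift [-0.4  0.4  1.7] roll 0.002
```

Emit:
drive_tool:
  series: "1 0 0 1 0;1 0 0 1.5 0;1 0 0 1.5 0;-1 0 0 1.5 0;-1 0 0 1.5 0;-1 0 0 1.5 0;-1 0 0 1.5 0;-1 0 0 1.5 0"

```text
time_s: 38.9
tool_pos: [0.5942, 0.0495, 0.2832]
orientation: [-0.011, 0.748, 0.663, -0.004]
ft_force: [0.2, 0.7, 0.4]
width: 0.0882
```

```bash
python3 go.py 0.473 -0.3245 0.39 86
```

```text
t 38.90 pos [594.2  49.5 283.2] az 83.1 w 88.2 F [0.2 0.7 0.4] tilt [-0.0201  0.0109 -0.9997]
shift [-384.9  -77.7 -108.4] roll -0.051
```

Emit:
drive_tool:
  series: "-1 0 0 -20 0;-1 0 0 -65 0;-1 0 0 -105 0;-1 -30 -6 -108 0;-1 -80 -16 -108 0;-1 -130 -26 -108 0;-1 -175 -35 -108 0;-1 -190 -38 -108 0"

```text
time_s: 39.9
tool_pos: [0.5352, -0.1378, 0.3921]
orientation: [-0.01, 0.749, 0.662, -0.003]
ft_force: [-0.1, 0.8, -1.0]
width: 0.0881
```

```bash
python3 go.py 0.473 -0.3249 0.39 86.1
python3 - <<'E'
from bench import optics
from h import *
f=optics.grab_frame("scene"); cv2.imwrite("pics/s10.png",f["image"][:,:,::-1])
E
```

```text
t 39.90 pos [ 535.2 -137.8  392.1] az 83.0 w 88.1 F [-0.1  0.8 -1. ] tilt [-0.0182  0.0102 -0.9998]
shift [-193.3  -38.8    1.3] roll -0.055
```

View pics/s10.png

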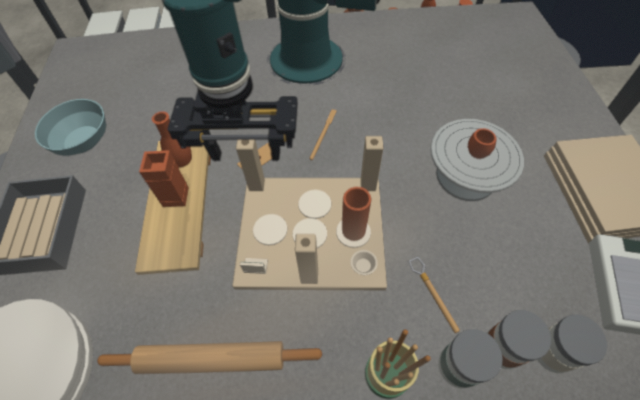

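Emit:
drive_tool:
  series: "-1 -40 -8 0 0;-1 -90 -18 0 -0.02;-1 -140 -28 0 -0.055;-1 -180 -36 0 -0.055;-1 -193 -39 0 -0.055;-1 -193 -39 0 -0.055;-1 -193 -39 0 -0.055;-1 -193 -39 0 -0.055"

```text
time_s: 40.95
tool_pos: [0.4734, -0.3237, 0.3913]
orientation: [-0.01, 0.73, 0.683, -0.003]
ft_force: [0.1, -0.1, -0.2]
width: 0.0882
```

```bash
python3 go.py 0.473 -0.3249 0.285 86.1
python3 - <<'E'
from bench import optics
from h import *
f=optics.grab_frame("wrist"); cv2.imwrite("pics/w11.png",f["image"][:,:,::-1]); print(proj(f,np.array([[.4693,-.3233,.160]])))
E
```

```text
t 40.95 pos [ 473.4 -323.7  391.3] az 86.2 w 88.2 F [ 0.1 -0.1 -0.2] tilt [-0.0185  0.0099 -0.9998]
shift [ -2.1   1.7 106.2] roll 0.002
[[319.48265567 214.43995054]]
```

View pics/w11.png

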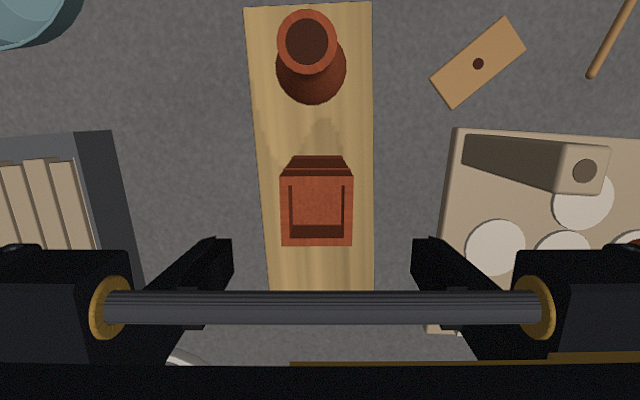

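Emit:
drive_tool:
  series: "-1 -2 1 20 0;-1 -2 1 55 0;-1 -2 1 88 0;-1 -2 1 104 0;-1 -2 1 106 0;1 -2 1 106 0;1 -2 1 106 0;1 -2 1 106 0"

```text
time_s: 42.0
tool_pos: [0.4726, -0.3252, 0.2865]
orientation: [-0.009, 0.73, 0.683, -0.003]
ft_force: [0.4, 0.2, 0.7]
width: 0.0603
```

Emit:
drive_tool:
  series: "1 0 0 0 0;1 0 0 0 0;1 0 0 0 0;1 0 0 0 0;1 0 0 -10 0;1 0 0 -40 0;1 0 0 -80 0;1 0 0 -120 0"

```text
time_s: 43.0
tool_pos: [0.4742, -0.3257, 0.4065]
orientation: [-0.01, 0.73, 0.683, -0.003]
ft_force: [0.7, 0.1, -2.8]
width: 0.0496
```

```bash
python3 go.py 0.5685 -0.1225 0.45 74.5
```

```text
t 43.00 pos [ 474.2 -325.7  406.5] az 86.2 w 49.6 F [ 0.7  0.1 -2.8] tilt [-0.019   0.0104 -0.9998]
shift [209.4  79.9 -43.2] roll 0.204
```

Emit:
drive_tool:
  series: "1 0 0 -25 0;1 0 0 -45 0;1 25 9 -46 0;1 65 25 -46 0.05;1 115 44 -46 0.1;1 160 61 -46 0.15;1 195 74 -46 0.2;1 207 79 -46 0.204"

```text
time_s: 44.0
tool_pos: [0.5679, -0.1228, 0.4518]
orientation: [-0.011, 0.795, 0.606, -0.005]
ft_force: [-0.5, 0.1, -3.8]
width: 0.0498
```

```bash
python3 go.py 0.5688 -0.1225 0.2815 74.5
```

```text
t 44.00 pos [ 567.9 -122.8  451.8] az 74.7 w 49.8 F [-0.5  0.1 -3.8] tilt [-0.0212  0.0113 -0.9997]
shift [ -0.3   4.8 170.3] roll 0.003
```

Emit:
drive_tool:
  series: "1 0 1 20 0;1 0 3 55 0;1 0 4 95 0;1 0 4 130 0;1 0 5 155 0;1 0 5 167 0;1 0 5 169 0;1 0 5 169 0"

```text
time_s: 45.0
tool_pos: [0.5692, -0.1227, 0.2831]
orientation: [-0.011, 0.795, 0.606, -0.005]
ft_force: [-0.5, 1.1, -2.0]
width: 0.0501
```

```bash
python3 go.py 0.5688 -0.1225 0.2800 74.5
```

```text
t 45.00 pos [ 569.2 -122.7  283.1] az 74.6 w 50.1 F [-0.5  1.1 -2. ] tilt [-0.0205  0.0112 -0.9997]
shift [ 0.1 -0.4  3.1] roll 0.002
```

Emit:
drive_tool:
  series: "1 0 0 1 0;1 0 0 2 0;1 0 0 2 0;1 0 0 2 0;-1 0 0 2 0;-1 0 0 2 0;-1 0 0 2 0;-1 0 0 2 0"

```text
time_s: 46.0
tool_pos: [0.5692, -0.1227, 0.2813]
orientation: [-0.011, 0.795, 0.606, -0.005]
ft_force: [-0.2, -0.7, -0.3]
width: 0.0871
```

```bash
python3 go.py 0.365 -0.3235 0.39 86
```

```text
t 46.00 pos [ 569.2 -122.7  281.3] az 74.6 w 87.1 F [-0.2 -0.7 -0.3] tilt [-0.0201  0.0111 -0.9997]
shift [-247.1 -146.2 -106.8] roll -0.198
```

Emit:
drive_tool:
  series: "-1 0 0 -25 0;-1 0 0 -75 0;-1 -10 -6 -107 0;-1 -50 -30 -110 -0.05;-1 -100 -59 -110 -0.1;-1 -150 -89 -110 -0.15;-1 -195 -115 -110 -0.198;-1 -215 -127 -110 -0.198"

```text
time_s: 47.0
tool_pos: [0.3902, -0.299, 0.3932]
orientation: [-0.011, 0.732, 0.681, -0.004]
ft_force: [0.4, -0.8, 1.2]
width: 0.0882
```

```bash
python3 go.py 0.365 -0.3240 0.2975 86
python3 - <<'E'
from bench import optics
from h import *
f=optics.grab_frame("scene"); cv2.imwrite("pics/s12.png",f["image"][:,:,::-1])
f=optics.grab_frame("wrist"); cv2.imwrite("pics/w12.png",f["image"][:,:,::-1]); print(proj(f,np.array([[.3621,-.3223,.170]])))
E
```

```text
t 47.00 pos [ 390.2 -299.   393.2] az 85.9 w 88.2 F [ 0.4 -0.8  1.2] tilt [-0.0201  0.0104 -0.9997]
shift [-27.6 -21.3  95.9] roll -0.002
[[282.13333405 187.46090201]]
```

View pics/s12.png

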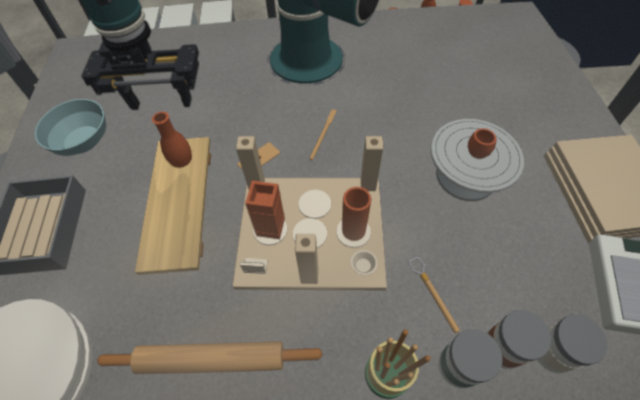

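View pics/w12.png

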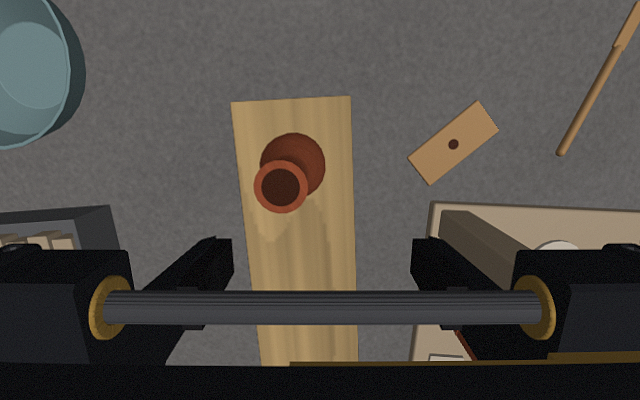

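Emit:
drive_tool:
  series: "-1 -20 -16 0 0;-1 -28 -22 8 0;-1 -28 -22 40 0;-1 -28 -22 75 0;-1 -28 -22 93 0;-1 -28 -22 95 0;-1 -28 -22 95 0;1 -28 -22 95 0"

```text
time_s: 48.1
tool_pos: [0.3653, -0.3247, 0.2998]
orientation: [-0.009, 0.733, 0.681, -0.004]
ft_force: [-0.8, -0.2, 0.1]
width: 0.0798
```

Emit:
drive_tool:
  series: "1 0 0 0 0;1 0 0 0 0;1 0 0 0 0;1 0 0 0 0;1 0 0 0 0;1 0 0 0 0;1 0 0 0 0;1 0 0 0 0"

```text
time_s: 49.1
tool_pos: [0.3652, -0.3247, 0.2997]
orientation: [-0.009, 0.733, 0.681, -0.004]
ft_force: [0.4, -1.4, -1.3]
width: 0.0303
```

```bash
python3 go.py 0.5175 -0.0227 0.46 83
```

```text
t 49.10 pos [ 365.2 -324.7  299.7] az 85.8 w 30.3 F [ 0.4 -1.4 -1.3] tilt [-0.0183  0.0085 -0.9998]
shift [ 313.5  126.7 -160.5] roll 0.049
```

Emit:
drive_tool:
  series: "1 0 0 -8 0;1 0 0 -35 0;1 0 0 -75 0;1 0 0 -115 0;1 0 0 -145 0;1 0 0 -162 0;1 0 0 -163 0;1 0 0 -163 0"

```text
time_s: 50.1
tool_pos: [0.3679, -0.3258, 0.4611]
orientation: [-0.011, 0.733, 0.681, -0.004]
ft_force: [-0.3, 0.1, -3.5]
width: 0.0304
```

```bash
python3 go.py 0.5172 -0.0228 0.46 83
```

```text
t 50.10 pos [ 367.9 -325.8  461.1] az 85.8 w 30.4 F [-0.3  0.1 -3.5] tilt [-0.0202  0.0104 -0.9997]
shift [313.1 126.7   1.2] roll 0.049
```

Emit:
drive_tool:
  series: "1 18 7 0 0;1 58 23 0 0;1 108 44 0 0;1 160 65 0 0.02;1 212 86 0 0.049;1 260 105 0 0.049;1 297 120 0 0.049;1 308 125 0 0.049"

```text
time_s: 51.1
tool_pos: [0.5154, -0.0249, 0.4597]
orientation: [-0.012, 0.748, 0.664, -0.005]
ft_force: [-0.3, -0.8, -3.2]
width: 0.0306
```

```bash
python3 go.py 0.5172 -0.0228 0.295 83
```

```text
t 51.10 pos [515.4 -24.9 459.7] az 83.2 w 30.6 F [-0.3 -0.8 -3.2] tilt [-0.0229  0.0115 -0.9997]
shift [  0.8   5.5 164.6] roll 0.003
```

Emit:
drive_tool:
  series: "1 0 2 20 0;1 1 4 55 0;1 1 5 95 0;1 1 5 128 0;1 1 5 152 0;1 1 5.5 163 0;1 1 5.5 164 0;1 1 5.5 164 0"

```text
time_s: 52.1
tool_pos: [0.5172, -0.0231, 0.2958]
orientation: [-0.012, 0.748, 0.664, -0.005]
ft_force: [0.1, -0.7, -3.3]
width: 0.0307
```

```bash
python3 go.py 0.5172 -0.0228 0.294 83
```

```text
t 52.10 pos [517.2 -23.1 295.8] az 83.1 w 30.7 F [ 0.1 -0.7 -3.3] tilt [-0.0224  0.0113 -0.9997]
shift [ 0.2 -0.   1.8] roll 0.003
```

Emit:
drive_tool:
  series: "1 0 0 1 0;1 0 0 2 0;1 0 0 2 0;-1 0 0 2 0;-1 0 0 2 0;-1 0 0 2 0;-1 0 0 2 0;-1 0 0 2 0"

```text
time_s: 53.1
tool_pos: [0.5172, -0.023, 0.2939]
orientation: [-0.012, 0.748, 0.664, -0.005]
ft_force: [0.4, 0.1, -0.8]
width: 0.0783
```

Emit:
drive_tool:
  series: "-1 0 0 0 0;-1 0 0 -15 0;-1 0 0 -50 0;-1 0 0 -90 0;-1 0 0 -100 0;-1 0 -35 -100 0;-1 0 -80 -100 0;-1 0 -120 -100 0"

```text
time_s: 54.1
tool_pos: [0.3987, -0.0097, 0.3959]
orientation: [-0.012, 0.748, 0.664, -0.005]
ft_force: [-0.1, 0.2, -0.0]
width: 0.0879
```

```bash
python3 go.py 0.4 -0.25 0.42 83
python3 - <<'E'
from bench import optics
from h import *
f=optics.grab_frame("scene"); np.savez("scene13.npz",**f); cv2.imwrite("pics/s13.png",f["image"][:,:,::-1])
E
```

```text
t 54.10 pos [398.7  -9.7 395.9] az 83.1 w 87.9 F [-0.1  0.2 -0. ] tilt [-0.0238  0.0114 -0.9997]
shift [-238.2   29.3  -26.9] roll 0.003
```

View pics/s13.png

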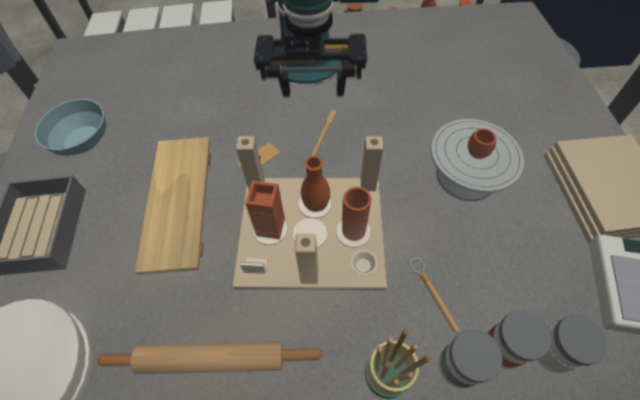

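Run:
```python
from h import *
for n in ["scene0","scene13"]:
    g=dict(np.load(n+".npz")); W=cloud(g)
    for nm,z,box,sh in [("wheel",.09,(.3,.75,.15,.5),0),("bottle",.164,(.48,.56,-.07,.03),0),("square",.154,(.5,.63,-.18,-.07),1),("tumbler",.149,(.53,.65,0,.1),0),("pot",.142,(.4,.53,.27,.4),0)]:
        m=(abs(W[...,2]-z)<.007)&(W[...,0]>box[0])&(W[...,0]<box[1])&(W[...,1]>box[2])&(W[...,1]<box[3])
        if m.sum()<20: continue
        m=m.astype(np.uint8); c=max(cv2.findContours(m,cv2.RETR_EXTERNAL,cv2.CHAIN_APPROX_NONE)[0],key=len)[:,0]
        c=cv2.convexHull(c)[:,0]
        P=atz(g,c[:,0],c[:,1],z)[:,:2].astype(np.float32)
        e=cv2.minAreaRect(P) if sh else cv2.fitEllipse(P)
        print(n,nm,np.round(e[0],4),np.round(e[1],4))
```

```text
scene0 wheel [0.4704 0.332 ] [0.1978 0.2031]
scene0 bottle [ 0.5149 -0.025 ] [0.0343 0.0379]
scene0 square [ 0.5671 -0.1236] [0.0522 0.0544]
scene0 tumbler [0.5927 0.0474] [0.0514 0.0551]
scene13 wheel [0.4706 0.3319] [0.1977 0.2039]
scene13 bottle [ 0.512  -0.0222] [0.0343 0.0366]
scene13 square [ 0.564  -0.1218] [0.052  0.0548]
scene13 tumbler [0.5913 0.0481] [0.0511 0.0551]
scene13 pot [0.4723 0.3308] [0.0475 0.0535]
```

```bash
python3 go.py; python3 -c "
from bench import order; print(order.sign_off())"
```

```text
t 54.15 pos [395.   -9.2 395.2] az 83.2 w 88.4 F [-4.4  2.  -0.3] tilt [-0.0282  0.012  -0.9995]
the job is handed in; nothing more can be done
None
```

I finished the whole job in order and handed it in at about 54 s of the 138 s allowed; the sign-off gave no verdict.

I stood the bottle vase, square vase and tumbler on the ware board. Next I lifted the small pot onto the middle of the banding wheel. Then I put the tumbler, square vase and bottle vase back on discs b, c and a, in that order.

**Last checks (scene camera, measured the same way before and after):**

| Piece | Offset | Measured from |
|---|---|---|
| Bottle vase | about 4 mm | where it stood at the start |
| Square vase | about 3.5 mm | where it stood at the start |
| Tumbler | about 1.5 mm | where it stood at the start |
| Small pot | about 2 mm | the wheel's centre |

All four pieces look upright in the picture, and the open gripper had been drawn clear of them.

**What disagreed:**
- **Cameras:** the top and scene cameras differed by about 5–6 mm in y, and by up to 3 mm in x. I used their average, and the wrist camera agreed with it to 1–2 mm.
- **Tool tilt:** the tool's tilt crept up over the calls, to about 0.03 rad. I allowed for it when working out the later moves.
- **Force reading:** the reading just before hand-in was 4.4 N sideways. I took this to be the arm still settling after its last move, since nothing was near it.

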